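# Let the visitor in at the door-entry console

### The job

A visitor is at the door. On the door-entry console press the round talk button fully in and let it come back up, then switch the light on by pressing down the raised far end of the rocker switch until it has tipped right over, then press the long door-release bar fully in and keep holding it in: the program finishes while holding it. Only press, with the fingertips; do not press the square button, and leave the small loose things round the console where they are.

Things in the scene. Friction and masses are not known exactly. Their poses are not given: they have to be found in the camera images.
- console: grey flat desk console, 150 (x) x 290 (y) x 34 mm high, fixed. Origin: centre of its underside, on the desk; x points from the row of controls to the loudspeaker slots and display, away from the robot, y to the left. Four modules of 70 (x) x 54 (y) mm stand on its top in a row along y, 64 mm apart, 30 mm nearer the robot than its centre, in any order
- talk_module: module with the round button; fixed. Origin at the centre of its foot on the console's top (34 mm above the desk), axes as the console's. Its black base plate is 4 mm thick
- call_module: module with the square button (not to be pressed); fixed, origin, plate and axes as talk_module
- light_module: module with the rocker switch; fixed, origin, plate and axes as talk_module
- release_module: module with the long bar; fixed, origin, plate and axes as talk_module. The bar counts as part of it
- talk_button_top (a point): centre of the top of the round white button, 30 mm diameter; it stands 18 mm above the console's top and still 12 mm when fully in
- talk_button (a joint): press depth of the round button in m: 0 up, 0.006 fully in. Sprung: starts to move at about 1 N, is fully in at 5 N, and springs back when let go
- call_button_top (a point): centre of the top of the square white button, 28 x 28 mm, same height as the round one
- call_button (a joint): press depth of the square button in m: 0 up, 0.006 fully in. Sprung: starts to move at about 1 N, is fully in at 5 N, and springs back when let go
- release_bar_top (a point): centre of the top of the long white bar, 60 mm along the console's x, 20 mm wide, same height as the round button
- release_bar (a joint): press depth of the bar in m: 0 up, 0.006 fully in. Sprung: starts to move at about 1 N, is fully in at 5 N, and springs back when let go
- light_rocker_far (a point): point on top of the far half of the white V-shaped rocker, 18 mm from the crease, on the centre line. Rocker 26 mm wide (y), two halves each 28 mm long (x); the crease is the hinge, over the module's centre, 15.5 mm above the console's top. At first the near half is level and the far half rises at 0.36 rad, its edge 10 mm above the crease; once tipped, the far half is level
- light_rocker (a joint): tilt of the rocker in rad: 0 off (far end raised), 0.36 on (far end down). No spring; friction holds it where it is left; about 2 N on the raised end tips it
- glue_stick: loose upright glue stick, 25 mm diameter, 88 mm high, beside the console's left end; origin at the centre of its underside
- tape_measure: loose tape measure, 34 x 76 x 60 mm high, beside the console's right end; origin at the centre of its underside
- eraser: loose eraser, 20 x 44 x 12 mm, on the desk on the robot's side of the console; origin at the centre of its underside

How it is judged:
By the outcome, as a careful person would: the job done as asked, in the order asked, and still so for the second after the job is handed in, while the arm keeps its last pose, push and grip.
It also fails if it takes over 38 s, if anything falls off the work surface, if the arm or the gripper's body presses on something with over 40 N, if the wrist force passes 120 N, or if a joint passes its speed limit or range.

### The arm

A 6-joint arm with a two-finger parallel gripper is mounted at the origin on a cart in front of the work surface, level with it; the furniture and walls round the work are solid. World frame = base frame: x ahead of the robot, y to its left, z up, the work surface at z = 0. Lengths are in m, angles in rad, forces in N, time in s.
With the tool pointing down it reaches from about 0.35 to 0.975 m from the base axis. Payload 4.9 kg.
Tool frame: the origin (TCP) lies on the centre line of the jaws, within the pads' length; the fingertips stand 14 mm ahead of it and the grasp point (between the pads) lies 5 mm behind it (manip.nose_length is the distance from the TCP to the fingertips, in m); z points along the fingers, y is the line along which they close (so a half turn about z gives the same grasp; the last joint's range is limited). The gripper opens to 85 mm and grips with 20 to 120 N. Pads are 22 mm wide; open, the fingers measure 114 mm over their backs; the gripper's body (76 mm by 85 mm) begins 54 mm behind the grasp point. The pads swing forward as they close: fully open they stand 13 mm farther back than shut.
Start: joints at [1.203, 0.053, 1.613, -0, 1.476, -0.119], TCP at [0.154, 0.606, 0.245] pointing down, gripper open.
Joint ranges: [-3.01, 3.01], [-1.01, 2.22], [0.06, 2.58], [-1.02, 4.17], [0.09, 2.62], [-3.14, 3.14]. Speed limits (rad/s): [2.57, 2.57, 3.14, 3.14, 3.14, 3.14].

### API

Orientations are given as a unit quaternion [w, x, y, z].
In Python, from plant import manip, imaging gives the robot as it stands.
- The arm moves only by the tool play_rows, never from a script. Its argument "commands" is a list of rows, each a list of 6 numbers: the shift along the tool's x, y, z in mm, then the turn, a rotation vector about the tool's x, y, z in degrees. A call has 1 to 5 rows; each row shifts and turns the commanded pose from where the row before left it, along the tool's axes as they then stand; what a row does not reach is not made up. A row lasts 1/12 s, in which the tool goes at most 41.7 mm and 7.16 degrees, less where a joint would pass 70% of its speed; a pose out of reach is approached as far as the arm can. A call is refused whole if a number of a shift passes 41.7 or a number of a turn 7.16, either way. A call with a gripper value outside its range is refused whole. "hand" is the finger opening in mm, from 0 to 85.4, set as the call begins (left out, the last holds). The fingers move at their own pace and stop on an object; the grip force is fixed at half the most. Time passes only in rows, so rows that do not move let the fingers close. It gives the time, the measured TCP pose, the force, the opening and the grip force at its end, in the units of the state.
- manip.state(): the state, without advancing time (a new reading comes with each control period).
- imaging.grab_frame(name): name is "side" or "top" or "wrist"; returns a dict with "image" (384x512x3 uint8, red, green, blue), "fx", "fy", "cx", "cy" (pixels), "R" (3x3) and "t" (3): a world point X has camera coordinates R X + t; the wrist camera has in their place "mount" (4x4, takes a point from camera to tool coordinates, whose origin is the TCP and whose axes are the flange's). Camera axes: x right, y down, z forward; pixel columns grow to the right and rows downward; lengths in m; the calibration is good to about 2 mm. A picture is of the moment at which its call begins: read the wrist's pose just before it. There is no depth.
- manip.job_done(): hands the job in; it is judged then, once.
The state is a dict: "time": time; "joint_pos": joint angles; "joint_vel": joint speeds; "joint_efforts": joint torques, N m; "tool_pos": TCP position; "tool_rot": TCP orientation; "contact_force": force on the tool from outside, world axes, zero at the start; "ft_torque": the same for the moment, N m; "gripper_width": opening from 0.0 (shut) to 1.0 (fully open); "grasp_force": force on a finger pad.
Only numpy, scipy, OpenCV 4.12 (cv2) and the standard library are available. Lean on these libraries where they do the work, as an engineer would, in place of code of your own. Each camera call takes 0.05 s, during which the arm holds its last target. There are 200 camera calls.

## Working session

There is one attempt and no reset: what is moved stays moved. The work goes in short steps, Python scripts to look and compute and a tool call to move; the robot and the scene stay as the last step left them, time stands still between calls to the robot, and variables do not carry over. Pictures are saved under pics/ and viewed, at most 10 in all, crops included, and the job is handed in when it is done.

Besides the shell and the picture viewer there is one more tool, called after ">>>" by a JSON object that holds its "op" and its "data", one argument or row to a line. play_rows: Moves the arm, as the interface text tells. Its arguments: {"type":"object","properties":{"commands":{"type":"array","items":{"type":"array","items":{"type":"number"}}},"hand":{"type":"number"}},"required":["commands"]}

```bash
mkdir -p pics
python3 - <<'E'
from plant import manip, imaging
import cv2,json,numpy as np
s=manip.state();print({k:np.round(v,3).tolist() for k,v in s.items()}, manip.nose_length)
for n in("top","side"):
    f=imaging.grab_frame(n);cv2.imwrite(f"pics/{n}1.png",cv2.resize(f["image"][:,:,::-1],(800,600),interpolation=cv2.INTER_CUBIC))
    print(n,[f[k] for k in("fx","fy","cx","cy")],np.round(f["R"],4).tolist(),np.round(f["t"],4).tolist())
E
```

```text
{'time': 0.0, 'joint_pos': [1.203, 0.053, 1.614, 0.0, 1.476, -0.119], 'joint_vel': [0.003, -0.0, 0.0, 0.002, 0.001, -0.0], 'joint_efforts': [0.002, -39.367, -37.018, -0.0, 0.007, -0.0], 'tool_pos': [0.154, 0.605, 0.244], 'tool_rot': [-0.0, 0.124, 0.992, -0.001], 'contact_force': [-0.385, -0.604, 0.326], 'ft_torque': [0.016, -0.008, -0.008], 'grasp_force': 0.0, 'gripper_width': 0.995} 0.014
top [369.9697858570704, 369.9697858570704, 252.02756263552885, 197.53055859411177] [[-0.0878, -0.9961, 0.0053], [-0.9704, 0.0843, -0.2263], [0.225, -0.025, -0.974]] [0.0545, 0.5254, 0.799]
side [468.2988238456413, 468.2988238456413, 249.41945107018864, 187.01307397941352] [[0.8609, -0.5087, -0.0113], [-0.3294, -0.5403, -0.7743], [0.3878, 0.6703, -0.6327]] [-0.435, 0.2505, 0.9762]
```

View pics/top1.png

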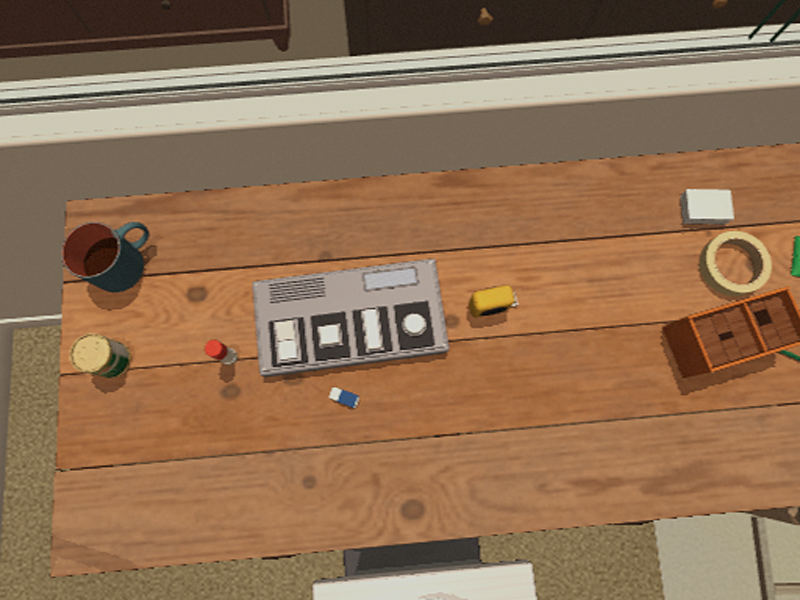

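View pics/side1.png

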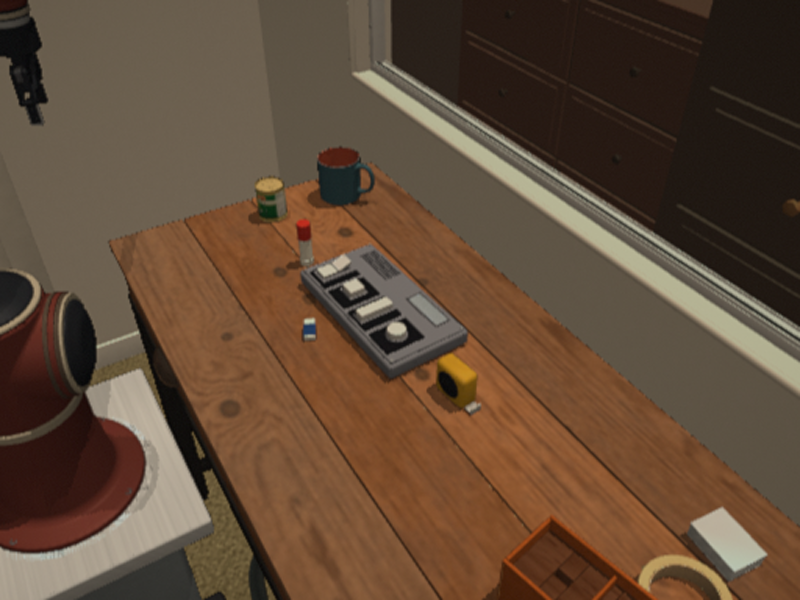

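The top view shows, from left to right, the rocker (287,341), square (329,335), bar (373,328) and round button (413,324). In the side view they are at about (333,267), (353,287), (374,308) and (398,327).

```bash
cat > h.py <<'E'
from plant import manip, imaging
import cv2,numpy as np
from scipy.spatial.transform import Rotation as Ro
def cam(n):
    s=manip.state(); f=imaging.grab_frame(n)
    if n=="wrist":
        q=np.array(s["tool_rot"]); T=np.eye(4); T[:3,:3]=Ro.from_quat(q[[1,2,3,0]]).as_matrix(); T[:3,3]=s["tool_pos"]
        E=np.linalg.inv(T@np.array(f["mount"])); R,t=E[:3,:3],E[:3,3]
    else: R,t=np.array(f["R"]),np.array(f["t"])
    K=np.array([[f["fx"],0,f["cx"]],[0,f["fy"],f["cy"]],[0,0,1]])
    return f["image"],K,R,t
def P(K,R,t): return K@np.c_[R,t]
def tri(c1,p1,c2,p2):
    X=cv2.triangulatePoints(P(*c1),P(*c2),np.array(p1,float).T,np.array(p2,float).T); return (X[:3]/X[3]).T
def onz(c,p,z):
    K,R,t=c; C=-R.T@t; d=(R.T@np.linalg.inv(K)@np.c_[np.array(p,float),np.ones(len(p))].T).T
    return C+d*((z-C[2])/d[:,2])[:,None]
def px(c,X): 
    q=(P(*c)@np.r_[X,1]); return q[:2]/q[2]
E
python3 - <<'E'
from h import *
a=cam("top");b=cam("side");k=1.5625
A=np.array([(413,324),(373,328),(329,335),(287,341)])/k; B=np.array([(398,327),(374,308),(353,287),(333,267)])/k
X=tri(a[1:],A,b[1:],B);print(X.round(4))
print(onz(a[1:],A,.052).round(4)); print(onz(b[1:],B,.052).round(4))
C=np.array([(437,261),(254,282),(262,373),(447,351)])/k
print(onz(a[1:],C,.034).round(4))
print(onz(a[1:],np.array([(220,355),(495,305),(344,397)])/k,.03).round(3))
E
```

```text
[[ 0.5073 -0.0193  0.0512]
 [ 0.5027  0.0423  0.0478]
 [ 0.4992  0.1081  0.0468]
 [ 0.4946  0.1706  0.0498]]
[[ 0.5042 -0.0182  0.052 ]
 [ 0.5033  0.0417  0.052 ]
 [ 0.4984  0.1076  0.052 ]
 [ 0.4948  0.17    0.052 ]]
[[ 0.5088 -0.0203  0.052 ]
 [ 0.4995  0.0381  0.052 ]
 [ 0.4963  0.1024  0.052 ]
 [ 0.493   0.168   0.052 ]]
[[ 0.6045 -0.0661  0.034 ]
 [ 0.5951  0.2196  0.034 ]
 [ 0.453   0.2124  0.034 ]
 [ 0.462  -0.0663  0.034 ]]
[[ 0.486  0.275  0.03 ]
 [ 0.527 -0.148  0.03 ]
 [ 0.407  0.093  0.03 ]]
```

>>> {"op": "play_rows", "data": {
  "commands": [
    [0, 0, 0, 0, 0, -6],
    [0, 0, 0, 0, 0, -6],
    [0, 0, 0, 0, 0, -6],
    [0, 0, 0, 0, 0, 0]
  ],
  "hand": 0
}}

```text
time: 0.53
tool_pos: [0.1538, 0.6056, 0.2449]
tool_rot: [-0.0, -0.034, 0.999, -0.0]
contact_force: [-0.9, 1.2, 0.0]
gripper_width: 0.454
grasp_force: 0.0
```

>>> {"op": "play_rows", "data": {
  "commands": [
    [-17.2, -35.9, 0, 0, 0, 0],
    [-17.2, -35.9, 0, 0, 0, 0],
    [-17.2, -35.9, 0, 0, 0, 0],
    [-17.2, -35.9, 0, 0, 0, 0],
    [-17.2, -35.9, 0, 0, 0, 0]
  ]
}}

```text
time: 0.95
tool_pos: [0.2518, 0.4306, 0.2451]
tool_rot: [0.0, -0.032, 1.0, -0.0]
contact_force: [0.6, 0.1, 1.2]
gripper_width: -0.0
grasp_force: 0.0
```

>>> {"op": "play_rows", "data": {
  "commands": [
    [-17.2, -35.9, 0, 0, 0, 0],
    [-17.2, -35.9, 0, 0, 0, 0],
    [-17.2, -35.9, 0, 0, 0, 0],
    [-17.2, -35.9, 0, 0, 0, 0],
    [-17.2, -35.9, 0, 0, 0, 0]
  ]
}}

```text
time: 1.37
tool_pos: [0.3494, 0.257, 0.2454]
tool_rot: [0.0, -0.031, 1.0, 0.0]
contact_force: [0.6, 0.5, -0.9]
gripper_width: 0.003
grasp_force: 0.0
```

>>> {"op": "play_rows", "data": {
  "commands": [
    [-17.2, -35.9, 0, 0, 0, 0],
    [-17.2, -35.9, 0, 0, 0, 0],
    [-17.2, -35.9, 0, 0, 0, 0],
    [-17.2, -35.9, 0, 0, 0, 0],
    [0, 0, 0, 0, 0, 0]
  ]
}}

```text
time: 1.78
tool_pos: [0.4293, 0.1147, 0.2455]
tool_rot: [0.001, -0.027, 1.0, -0.001]
contact_force: [-0.9, 1.2, -0.0]
gripper_width: -0.0
grasp_force: 0.0
```

Run:
```python
from h import *
c=cam("wrist");cv2.imwrite("pics/w1.png",cv2.resize(c[0][:,:,::-1],(800,600),interpolation=cv2.INTER_CUBIC))
for n in ((.506,-.019,.052),(.5015,.042,.052),(.498,.107,.052),(.4945,.170,.0495)): print(px(c[1:],n)*1.5625)
np.savez("w1.npz",K=c[1],R=c[2],t=c[3]);print(manip.state()["tool_pos"])
```

```text
[232.30350666 356.65604809]
[306.58920847 355.40825949]
[385.8772065  355.53811062]
[462.34992485 354.34305359]
[0.42806863 0.11716088 0.24530434]
```

View pics/w1.png

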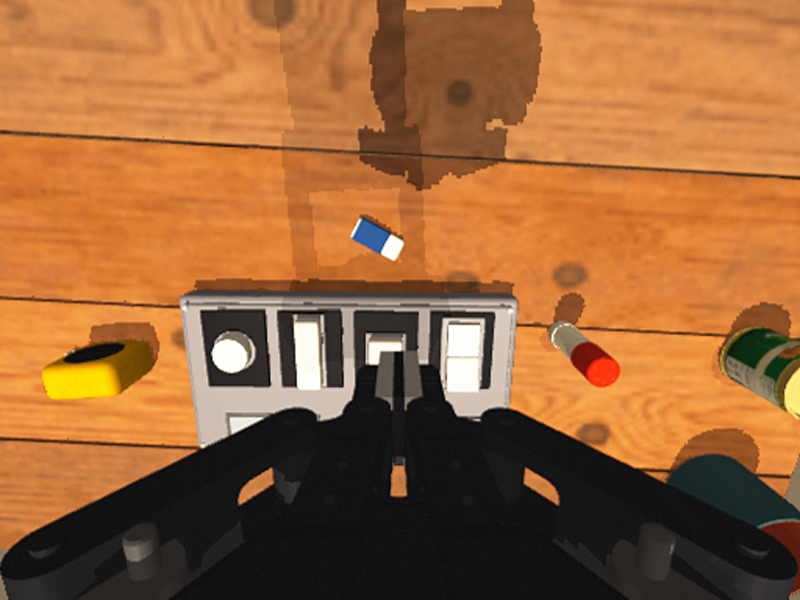

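The wrist view (robot side up) shows the round button at (231,352), the bar at (308,352) and the rocker crease at (463,358), all within a few mm of my estimates. I'm going above the talk button.

>>> {"op": "play_rows", "data": {
  "commands": [
    [-17, -35.7, 0, 0, 0, 0],
    [-17, -35.7, 0, 0, 0, 0],
    [-17, -35.7, 0, 0, 0, 0],
    [-17, -35.7, 0, 0, 0, 0],
    [0, 0, 40, 0, 0, 0]
  ]
}}

```text
time: 2.25
tool_pos: [0.5113, -0.0227, 0.214]
tool_rot: [0.009, -0.03, 1.0, -0.003]
contact_force: [1.8, -0.9, 1.4]
gripper_width: -0.004
grasp_force: 0.0
```

>>> {"op": "play_rows", "data": {
  "commands": [
    [0, 0, 40, 0, 0, 0],
    [0, 0, 40, 0, 0, 0],
    [0, 0, 40, 0, 0, 0],
    [0, 0, 0, 0, 0, 0],
    [0, 0, 0, 0, 0, 0]
  ]
}}

```text
time: 2.67
tool_pos: [0.5021, -0.0167, 0.0832]
tool_rot: [-0.003, -0.033, 0.999, 0.001]
contact_force: [-0.4, 0.2, 1.3]
gripper_width: -0.002
grasp_force: 0.0
```

Run:
```python
from h import *
ims=[]
for n,p in (("wrist",None),("side",(.504,-.019,.052)),("top",(.504,-.019,.052))):
    c=cam(n);im=c[0][:,:,::-1]
    if p:
        u,v=px(c[1:],p).astype(int);print(n,u,v); im=im[v-50:v+50,u-66:u+67]
    ims.append(cv2.resize(im,(400,300),interpolation=cv2.INTER_CUBIC))
ims.append(ims[0]*0)
cv2.imwrite("pics/m2.png",np.vstack([np.hstack(ims[:2]),np.hstack(ims[2:])]));s=manip.state();print(s["tool_pos"],s["contact_force"])
```

```text
side 252 209
top 264 207
[ 0.50662916 -0.01795636  0.08893105] [-0.32100463 -0.05454198  0.18023968]
```

View pics/m2.png

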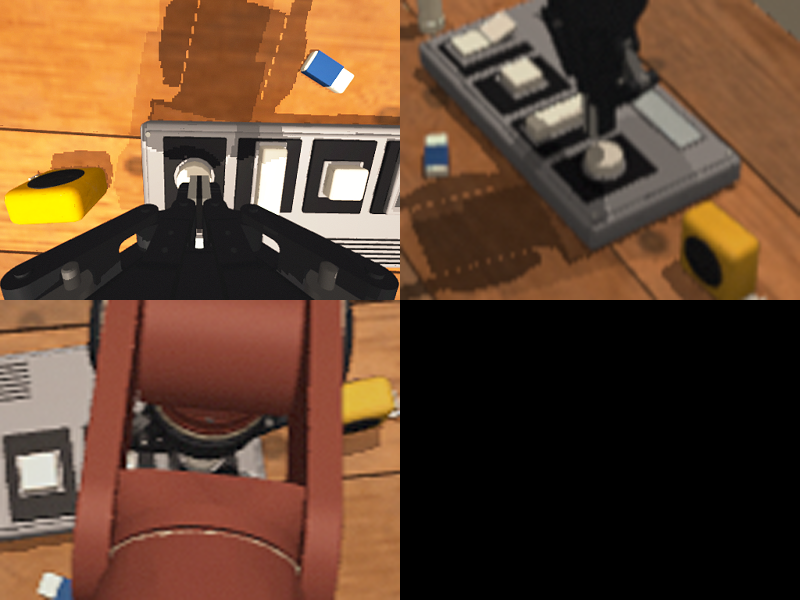

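The fingertips stand over the round button, about 3 mm towards +y of its centre. I'll shift by 3 mm and press.

>>> {"op": "play_rows", "data": {
  "commands": [
    [0, -3, 8, 0, 0, 0],
    [0, 0, 8, 0, 0, 0],
    [0, 0, 4, 0, 0, 0],
    [0, 0, 2, 0, 0, 0],
    [0, 0, 0, 0, 0, 0]
  ]
}}

```text
time: 3.23
tool_pos: [0.5045, -0.0212, 0.0633]
tool_rot: [0.0, -0.033, 0.999, -0.0]
contact_force: [-1.1, 0.4, 3.4]
gripper_width: 0.003
grasp_force: 1.3
```

>>> {"op": "play_rows", "data": {
  "commands": [
    [0, 0, 2, 0, 0, 0],
    [0, 0, 1, 0, 0, 0],
    [0, 0, 0, 0, 0, 0]
  ]
}}

```text
time: 3.48
tool_pos: [0.5046, -0.0212, 0.0606]
tool_rot: [0.0, -0.033, 0.999, -0.0]
contact_force: [-0.8, -0.9, 4.4]
gripper_width: -0.0
grasp_force: 2.2
```

>>> {"op": "play_rows", "data": {
  "commands": [
    [0, 0, 1.5, 0, 0, 0],
    [0, 0, 1.5, 0, 0, 0],
    [0, 0, 0, 0, 0, 0]
  ]
}}

```text
time: 3.73
tool_pos: [0.5048, -0.0213, 0.0597]
tool_rot: [-0.001, -0.033, 0.999, -0.0]
contact_force: [-8.1, 0.9, 17.6]
gripper_width: 0.001
grasp_force: 8.9
```

Fully in at 17 N. I'll lift off and move over to the rocker's far half.

>>> {"op": "play_rows", "data": {
  "commands": [
    [0, 0, -25, 0, 0, 0],
    [0, 0, -25, 0, 0, 0],
    [0, 0, 0, 0, 0, 0],
    [-5, 38.4, 0, 0, 0, 0],
    [-5, 38.4, 0, 0, 0, 0]
  ]
}}

```text
time: 4.15
tool_pos: [0.5096, 0.0558, 0.1074]
tool_rot: [0.001, -0.03, 1.0, 0.0]
contact_force: [0.8, 0.7, -0.4]
gripper_width: -0.003
grasp_force: 0.0
```

>>> {"op": "play_rows", "data": {
  "commands": [
    [-5, 38.4, 0, 0, 0, 0],
    [-5, 38.4, 0, 0, 0, 0],
    [0, 38.4, 0, 0, 0, 0],
    [0, 0, 0, 0, 0, 0],
    [0, 0, 0, 0, 0, 0]
  ]
}}

```text
time: 4.57
tool_pos: [0.5109, 0.1735, 0.1062]
tool_rot: [-0.001, -0.035, 0.999, -0.0]
contact_force: [-0.7, -1.1, -0.8]
gripper_width: 0.004
grasp_force: 0.0
```

Run:
```python
from h import *
ims=[]
for n,p in (("wrist",None),("side",(.504,.171,.06))):
    c=cam(n);im=c[0][:,:,::-1]
    if p:
        u,v=px(c[1:],p).astype(int);print(n,u,v); im=im[v-50:v+50,u-66:u+67]
    for q in ((.5145,.1705,.056),(.4945,.1705,.0495)): print(n,px(c[1:],q))
    print(px(c[1:],np.array(manip.state()["tool_pos"])-[0,0,.014]))
    ims.append(cv2.resize(im,(400,300),interpolation=cv2.INTER_CUBIC))
cv2.imwrite("pics/m3.png",cv2.resize(np.hstack(ims[:2]),None,fx=1,fy=1));s=manip.state();print(s["tool_pos"],s["contact_force"])
```

```text
wrist [251.59944942 223.00704143]
wrist [253.55943738 193.47051611]
[254.41214926 241.41234338]
side 216 166
side [219.75876283 166.67353467]
side [213.25420705 170.9651749 ]
[217.79241232 155.75108899]
[0.511301   0.17149868 0.10641805] [ 0.32399869  0.23186615 -0.5186972 ]
```

View pics/m3.png

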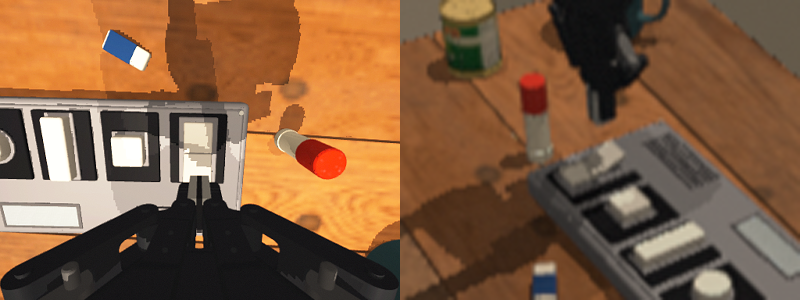

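The crease in the wrist view is where predicted, so the tips are on the centre line about 16 mm beyond it. I'll shift 4 mm farther and press.

>>> {"op": "play_rows", "data": {
  "commands": [
    [-4, 0, 12, 0, 0, 0],
    [0, 0, 12, 0, 0, 0],
    [0, 0, 6, 0, 0, 0],
    [0, 0, 4, 0, 0, 0],
    [0, 0, 0, 0, 0, 0]
  ]
}}

```text
time: 5.08
tool_pos: [0.5149, 0.1712, 0.0715]
tool_rot: [-0.001, -0.032, 0.999, -0.0]
contact_force: [-0.3, 0.7, -1.0]
gripper_width: -0.0
grasp_force: 0.0
```

>>> {"op": "play_rows", "data": {
  "commands": [
    [0, 0, 3, 0, 0, 0],
    [0, 0, 3, 0, 0, 0],
    [0, 0, 2, 0, 0, 0],
    [0, 0, 0, 0, 0, 0]
  ]
}}

```text
time: 5.42
tool_pos: [0.516, 0.1721, 0.0654]
tool_rot: [0.0, -0.033, 0.999, 0.0]
contact_force: [0.8, -0.8, 0.2]
gripper_width: 0.001
grasp_force: 0.1
```

>>> {"op": "play_rows", "data": {
  "commands": [
    [0, 0, 1.5, 0, 0, 0],
    [0, 0, 1.5, 0, 0, 0],
    [0, 0, 1, 0, 0, 0],
    [0, 0, 0, 0, 0, 0]
  ]
}}

```text
time: 5.75
tool_pos: [0.5162, 0.1722, 0.0634]
tool_rot: [-0.0, -0.033, 0.999, -0.0]
contact_force: [-5.0, -1.8, 12.5]
gripper_width: -0.001
grasp_force: 6.2
```

The rocker hit its stop at the expected level. One more mm, then I'll lift, move toward the bar and look back.

>>> {"op": "play_rows", "data": {
  "commands": [
    [0, 0, 1, 0, 0, 0],
    [0, 0, -25, 0, 0, 0],
    [0, 0, -25, 0, 0, 0],
    [5, -32, 0, 0, 0, 0],
    [5, -32, 0, 0, 0, 0]
  ]
}}

```text
time: 6.17
tool_pos: [0.5113, 0.1082, 0.1127]
tool_rot: [0.002, -0.034, 0.999, 0.0]
contact_force: [-0.1, -0.9, -0.4]
gripper_width: 0.003
grasp_force: 0.0
```

>>> {"op": "play_rows", "data": {
  "commands": [
    [5, -32, 0, 0, 0, 0],
    [5, -32, 0, 0, 0, 0],
    [0, 0, 0, 0, 0, 0],
    [0, 0, 0, 0, 0, 0]
  ]
}}

```text
time: 6.5
tool_pos: [0.5039, 0.042, 0.1101]
tool_rot: [-0.0, -0.031, 1.0, 0.0]
contact_force: [0.0, 0.6, -0.0]
gripper_width: 0.0
grasp_force: 0.0
```

Run:
```python
from h import *
ims=[]
for n,p in (("wrist",None),("side",(.504,.09,.06))):
    c=cam(n);im=c[0][:,:,::-1]
    if p:
        u,v=px(c[1:],p).astype(int); im=im[v-50:v+50,u-66:u+67]
    print(n,px(c[1:],(.5,.0425,.052)))
    ims.append(cv2.resize(im,(400,300),interpolation=cv2.INTER_CUBIC))
cv2.imwrite("pics/m4.png",np.hstack(ims));s=manip.state();print(s["tool_pos"],s["contact_force"])
```

```text
wrist [257.2045145  209.67760383]
side [238.66072044 196.07094134]
[0.50407635 0.04342602 0.11013958] [-0.0317702  -0.36330803 -0.49668482]
```

View pics/m4.png

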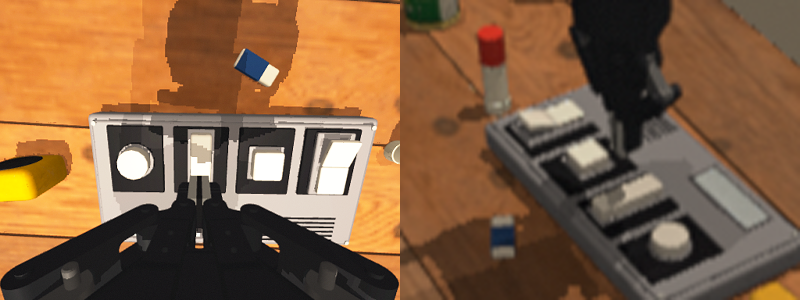

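The rocker is tipped: its near half is now raised. The bar sits at column 201, right under the tips, so I'll press and hold.

>>> {"op": "play_rows", "data": {
  "commands": [
    [2, 0, 20, 0, 0, 0],
    [0, 0, 16, 0, 0, 0],
    [0, 0, 5, 0, 0, 0],
    [0, 0, 3, 0, 0, 0],
    [0, 0, 0, 0, 0, 0]
  ]
}}

```text
time: 7.02
tool_pos: [0.5019, 0.0437, 0.066]
tool_rot: [-0.001, -0.033, 0.999, 0.0]
contact_force: [-1.5, 0.4, 0.7]
gripper_width: 0.001
grasp_force: 0.5
```

>>> {"op": "play_rows", "data": {
  "commands": [
    [0, 0, 2, 0, 0, 0],
    [0, 0, 2, 0, 0, 0],
    [0, 0, 1.5, 0, 0, 0],
    [0, 0, 1, 0, 0, 0],
    [0, 0, 0, 0, 0, 0]
  ]
}}

```text
time: 7.43
tool_pos: [0.5032, 0.0432, 0.0607]
tool_rot: [0.001, -0.033, 0.999, 0.0]
contact_force: [0.3, 2.5, 4.3]
gripper_width: 0.003
grasp_force: 2.2
```

>>> {"op": "play_rows", "data": {
  "commands": [
    [0, 0, 1.5, 0, 0, 0],
    [0, 0, 1, 0, 0, 0],
    [0, 0, 0.5, 0, 0, 0],
    [0, 0, 0, 0, 0, 0],
    [0, 0, 0, 0, 0, 0]
  ]
}}

```text
time: 7.85
tool_pos: [0.5033, 0.0432, 0.0597]
tool_rot: [0.001, -0.033, 0.999, 0.0]
contact_force: [-6.6, 2.8, 18.6]
gripper_width: 0.002
grasp_force: 9.0
```

>>> {"op": "play_rows", "data": {
  "commands": [
    [0, 0, 0, 0, 0, 0],
    [0, 0, 0, 0, 0, 0],
    [0, 0, 0, 0, 0, 0]
  ]
}}

```text
time: 8.1
tool_pos: [0.5033, 0.0431, 0.0597]
tool_rot: [0.001, -0.033, 0.999, 0.0]
contact_force: [-7.2, 3.1, 18.0]
gripper_width: -0.003
grasp_force: 8.9
```

```bash
python3 -c "
from plant import manip
s=manip.state();print(s['contact_force'],s['tool_pos']);print(manip.job_done())"
```

```text
[-7.20145908  3.13649864 17.99573247] [0.50332782 0.0431222  0.05973502]
the job is handed in; nothing more can be done
None
```

The job was handed in at about 8 s: I pressed the talk button fully in and let it back up, tipped the light rocker over to on, and am holding the door-release bar in at about 18 N.

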